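# Find the loose wing cap on the demonstration pipe and flag it

### The arm

A 6-joint arm with a two-finger parallel gripper is mounted at the origin on the work surface. World frame = base frame: x ahead of the robot, y to its left, z up, the work surface at z = 0. Lengths are in m, angles in rad, forces in N, time in s.
With the tool pointing down it reaches from about 0.425 to 1.125 m from the base axis. Payload 14.9 kg.
Tool frame: the origin (TCP) lies between the finger pads; the fingertips stand 14 mm ahead of it and the grasp point (between the pads) lies 5 mm behind it; y points along the fingers, x is the direction in which the jaws open and shut, and the axes are right-handed (so a half turn about y gives the same grasp; the last joint's range is limited). The gripper opens to 91 mm and grips with 3 to 60 N. Pads are 32 mm wide; open, the fingers measure 118 mm over their backs; the gripper's body (76 mm by 178 mm) begins 60 mm behind the grasp point.
Start: joints at [1.142, 0.379, 1.734, -0, 1.028, -0.033], TCP at [0.27, 0.646, 0.228] pointing down, gripper open.
Joint ranges: [-2.77, 2.77], [-0.74, 2.19], [0, 2.66], [-1.06, 4.2], [0.31, 2.87], [-3.08, 3.08]. Speed limits (rad/s): [1.89, 1.89, 2.39, 3.14, 3.14, 3.14].

### API

Orientations are given as a unit quaternion [x, y, z, w].
In Python, from rig import read_state, eyes, manip gives the robot as it stands.
- The arm moves only by the shell command python3 -m inch 'ROWS' [FORCE]. ROWS is JSON, a list of rows, each an object of numbers: "gripper": the closure, from 0 (fully open) to 1 (shut); "tx", "ty", "tz": the shift along the tool's x, y, z in mm; "turn": the turn about the tool's y in degrees. A call has 1 to 20 rows; each row is the pose to reach, as a shift and turn from the pose commanded when the call began, along the tool's axes at that moment; what a row does not reach only later rows make up. A row lasts 1/8 s, in which the tool goes at most 62.5 mm and 10.7 degrees, less where a joint would pass 70% of its speed; a pose out of reach is approached as far as the arm can. A call with a gripper value outside its range is refused whole. The fingers move at their own pace and stop on an object; FORCE is the grip in N (left out, the last holds). Time passes only in rows, so rows that repeat a pose let the fingers close. It gives the time, the measured TCP pose, the force and the opening at its end, in the units of the state.
- read_state(): the state, without advancing time (a new reading comes with each control period).
- eyes.camera(name): name is "scene" or "top" or "wrist"; returns a dict with "img" (480x640x3 uint8, blue, green, red), "camera_matrix" (3x3 intrinsics, pixels), "R" (3x3) and "t" (3): a world point X has camera coordinates R X + t. Camera axes: x right, y down, z forward; pixel columns grow to the right and rows downward; lengths in m; the calibration is good to about 2 mm. A picture is of the moment at which its call begins. There is no depth.
- manip.job_done(): hands the job in, once; it reports no verdict.
The state is a dict: "time": time; "qpos": joint angles; "joint_vel": joint speeds; "effort": joint torques, N m; "position": TCP position; "eef_rot": TCP orientation; "force": force on the tool from outside, world axes, zero at the start; "moment": the same for the moment, N m; "grip_width": finger opening in m.
Only numpy, scipy, OpenCV 4.12 (cv2) and the standard library are available. Lean on these libraries where they do the work, as an engineer would, in place of code of your own. Each camera call takes 0.05 s, during which the arm holds its last target.

### The job

One of the three blue-handled caps on the white pipe board was not done up. Push the handles gently anticlockwise (seen from above), one at a time, to find the one that is loose, and swing that one at least 20 degrees to be sure; leave it turned. Then stand the orange marker upright on the green pad in front of the loose cap, let go of it, and leave the loose plumbing fittings where they are.

Things in the scene. Friction and masses are not known exactly. Their poses are not given: they have to be found in the camera images.
- cap_left (a joint): turn of the left wing cap (left = robot's left), rad: 0 at the start, grows anticlockwise from above (undoing), ends at 0.7, cannot go below 0. Tight: about 0.1 rad of play, then it stands firm. Loose: 3 to 4 N across the handle's end swings it, and it stays where it is left
- left_axis (a point): point on the upright axis about which the left cap turns, at half the handle's height (82 mm above the table); fixed to the board; x and y axes are the board's (x points away from the robot at yaw 0, z up)
- left_tip (a point): point on the left cap's handle near its end towards the robot, in the middle of the bar's width and height, 50 mm from the turning axis; turns with it. The cap has a blue wing handle (bar 120 x 14 x 26 mm tall, its top 95 mm above the table) across a grey round cap of 80 mm diameter (cap top 70 mm above the table); the bar ends 10 mm beyond this point
- left_pad (a point): centre, on the board's upper face (15 mm above the table), of the left cap's round pad: green, white edge, 72 mm diameter; it lies on the robot's side of that cap, 105 mm from its axis
- cap_middle (a joint): turn of the middle wing cap (left = robot's left), rad: 0 at the start, grows anticlockwise from above (undoing), ends at 0.7, cannot go below 0. Tight: about 0.1 rad of play, then it stands firm. Loose: 3 to 4 N across the handle's end swings it, and it stays where it is left
- middle_axis (a point): point on the upright axis about which the middle cap turns, at half the handle's height (82 mm above the table); fixed to the board; x and y axes are the board's (x points away from the robot at yaw 0, z up)
- middle_tip (a point): point on the middle cap's handle near its end towards the robot, in the middle of the bar's width and height, 50 mm from the turning axis; turns with it. The cap has a blue wing handle (bar 120 x 14 x 26 mm tall, its top 95 mm above the table) across a grey round cap of 80 mm diameter (cap top 70 mm above the table); the bar ends 10 mm beyond this point
- middle_pad (a point): centre, on the board's upper face (15 mm above the table), of the middle cap's round pad: green, white edge, 72 mm diameter; it lies on the robot's side of that cap, 105 mm from its axis
- cap_right (a joint): turn of the right wing cap (left = robot's left), rad: 0 at the start, grows anticlockwise from above (undoing), ends at 0.7, cannot go below 0. Tight: about 0.1 rad of play, then it stands firm. Loose: 3 to 4 N across the handle's end swings it, and it stays where it is left
- right_axis (a point): point on the upright axis about which the right cap turns, at half the handle's height (82 mm above the table); fixed to the board; x and y axes are the board's (x points away from the robot at yaw 0, z up)
- right_tip (a point): point on the right cap's handle near its end towards the robot, in the middle of the bar's width and height, 50 mm from the turning axis; turns with it. The cap has a blue wing handle (bar 120 x 14 x 26 mm tall, its top 95 mm above the table) across a grey round cap of 80 mm diameter (cap top 70 mm above the table); the bar ends 10 mm beyond this point
- right_pad (a point): centre, on the board's upper face (15 mm above the table), of the right cap's round pad: green, white edge, 72 mm diameter; it lies on the robot's side of that cap, 105 mm from its axis
- marker_mid (a point): orange plastic marker that stands on the table to the left or right of the board; 80 mm tall, round foot of 52 mm diameter and 8 mm thick, round stem 24 mm across over its upper half; about 0.09 kg. The point is on its axis, half-way up (40 mm above its underside); z is its upright axis
- shower_head: chrome shower head standing face down with a yellow band on its neck, 72 mm diameter, 68 mm tall; stands beside the board on the side that the marker does not; bystander, origin at the centre of its underside
- stopper: black rubber sink stopper, 56 mm diameter, 44 mm tall, beyond the board; bystander, origin at the centre of its underside
- elbow: white pipe elbow lying on its side, about 90 x 70 mm and 44 mm tall, beyond the board; bystander, origin at the centre of its underside
Mind the look-alikes: they are no part of the job. Of the things like the part that bears marker_mid, leave any that is purple; of the rest the larger one is meant.

How it is judged:
On the way:
1. the loose cap has been found: its handle has been turned by at least 0.25 rad (value of joint any of cap_left, cap_middle, cap_right above 0.25 rad), for 0.2 s.
At the end, for the whole second after the job is handed in: The loose cap is still turned by more than 0.25 rad; the marker stands upright (within 0.12 rad) on the board at that cap's pad, its axis within 22 mm of the pad's centre, at rest and released (((value of joint cap_left above 0.25 rad and horizontal distance between marker_mid and left_pad below 0.022 m and z of marker_mid in the frame of left_pad between 0.034 and 0.048 m) or (value of joint cap_middle above 0.25 rad and horizontal distance between marker_mid and middle_pad below 0.022 m and z of marker_mid in the frame of middle_pad between 0.034 and 0.048 m) or (value of joint cap_right above 0.25 rad and horizontal distance between marker_mid and right_pad below 0.022 m and z of marker_mid in the frame of right_pad between 0.034 and 0.048 m)) and angle between marker_mid's own z axis and vertical below 0.12 rad and linear speed of marker below 0.02 m/s and contact force between the fingers and marker below 0.1 N); the robot touches nothing.
It fails at once if a cap or its handle was pushed hard (over 35 N) (contact force between any of the fingers, the arm and cap_left above 35 N or contact force between any of the fingers, the arm and cap_middle above 35 N or contact force between any of the fingers, the arm and cap_right above 35 N).
It fails at once if the shower head, stopper or elbow was moved by more than 30 mm (distance of any of shower_head, stopper, elbow from where it was at the start of the episode above 0.03 m).
It also fails if it takes over 64 s, if anything falls off the work surface, if the arm or the gripper's body presses on something with over 40 N, if the wrist force passes 120 N, or if a joint passes its speed limit or range.

## Working session

There is one attempt and no reset: what is moved stays moved. The work goes in short steps, Python scripts to look and compute and a shell command to move; the robot and the scene stay as the last step left them, time stands still between calls to the robot, and variables do not carry over. Pictures are saved under pics/ and viewed, and the job is handed in when it is done.

```bash
mkdir -p pics; ls
python3 - <<'E'
from rig import read_state, eyes, manip
import cv2, numpy as np
s=read_state()
print({k:np.round(v,3).tolist() for k,v in s.items()})
for n in ("scene","top"):
    c=eyes.camera(n); cv2.imwrite(f"pics/{n}0.png",c["img"])
    print(n,np.round(c["camera_matrix"],1).tolist(),np.round(c["R"],3).tolist(),np.round(c["t"],3).tolist())
E
```

```text
pics
{'time': 0.0, 'qpos': [1.142, 0.379, 1.735, -0.0, 1.028, -0.033], 'joint_vel': [-0.002, -0.001, 0.001, -0.001, 0.001, 0.0], 'effort': [-0.002, -76.375, -43.436, 0.065, 0.043, -0.0], 'position': [0.27, 0.646, 0.227], 'eef_rot': [0.589, 0.392, -0.392, -0.588], 'force': [0.596, 0.48, -0.183], 'moment': [0.028, 0.049, 0.008], 'grip_width': 0.091}
scene [[488.4, 0.0, 324.6], [0.0, 488.4, 236.1], [0.0, 0.0, 1.0]] [[-0.748, 0.663, 0.002], [0.518, 0.586, -0.623], [-0.414, -0.465, -0.782]] [0.429, -0.291, 1.344]
top [[616.9, 0.0, 321.7], [0.0, 616.9, 238.8], [0.0, 0.0, 1.0]] [[-0.006, -1.0, 0.014], [-0.996, 0.005, -0.086], [0.086, -0.015, -0.996]] [0.028, 0.634, 1.634]
```

View pics/scene0.png

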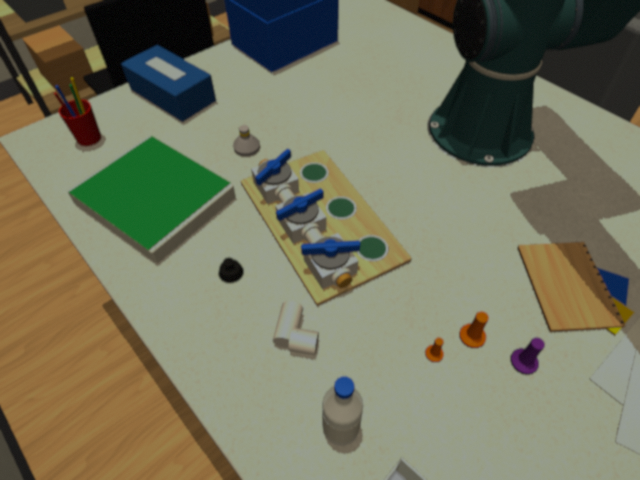

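View pics/top0.png

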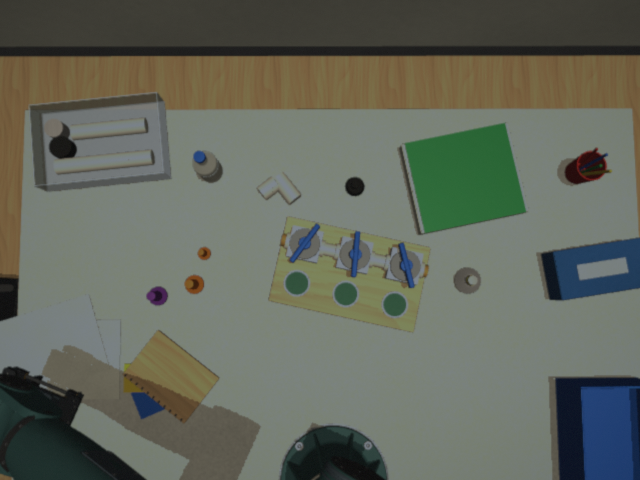

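Run:
```python
from rig import read_state
from scipy.spatial.transform import Rotation as R
print(R.from_quat(read_state()["eef_rot"]).as_matrix().round(3))
```

```text
[[ 0.386 -0.    -0.923]
 [ 0.923 -0.001  0.386]
 [-0.001 -1.     0.   ]]
```

Candidates for the marker (top view): the large orange one at (195,284), the small orange one at (204,253), and the purple one at (158,296). I choose the larger orange one at (195,284). Next I measure everything and check a crop.

```bash
cat > h.py <<'E'
from rig import read_state, eyes, manip
import cv2, numpy as np
from scipy.spatial.transform import Rotation as Rot
def ray(c,u,v,z):
    K=c["camera_matrix"];R=np.array(c["R"]);t=np.array(c["t"])
    d=R.T@np.linalg.solve(K,[u,v,1.]);o=-R.T@t
    return o+d*(z-o[2])/d[2]
def proj(c,X):
    p=c["camera_matrix"]@(np.array(c["R"])@np.array(X)+c["t"]);return p[:2]/p[2]
def tool(dx,dy,dz):
    M=Rot.from_quat(read_state()["eef_rot"]).as_matrix();return (M.T@np.array([dx,dy,dz])*1000).round(1)
def blobs(mask,amin):
    n,l,st,ce=cv2.connectedComponentsWithStats(mask.astype(np.uint8))
    return [(l==i) for i in range(1,n) if st[i,4]>=amin]
E
python3 - <<'E'
from h import *
for n in ("top","scene"):
    c=eyes.camera(n);img=c["img"];hsv=cv2.cvtColor(img,cv2.COLOR_BGR2HSV)
    H,S,V=[hsv[...,i].astype(int) for i in range(3)]
    roi=np.zeros(H.shape,bool)
    if n=="top": roi[200:345,130:520]=1
    else: roi[140:390,230:560]=1
    for name,m in (("blue",(H>100)&(H<125)&(S>130)&(V>50)),("green",(H>50)&(H<95)&(S>70)),("orange",(H<17)&(S>200)&(V>100))):
        for b in blobs(m&roi,25):
            ys,xs=np.nonzero(b)
            r=cv2.minAreaRect(np.c_[xs,ys].astype(np.float32))
            z={"blue":.095,"green":.015,"orange":.0}[name]
            print(n,name,b.sum(),"px",xs.mean().round(1),ys.mean().round(1),"rect",np.round(r[1],1),round(r[2],1),"world",ray(c,xs.mean(),ys.mean(),z).round(4))
            if name=="blue":
                bx=cv2.boxPoints(r);e=[np.linalg.norm(bx[i]-bx[i-1]) for i in range(4)];i=int(np.argmin(e))
                for j in (i,(i+2)%4): print("   end",((bx[j]+bx[j-1])/2).round(1),ray(c,*((bx[j]+bx[j-1])/2),.095).round(4))
    crop=img[195:345,130:450] if n=="top" else img[140:390,230:560]
    cv2.imwrite(f"pics/{n}_crop.png",cv2.resize(crop,None,fx=2.4,fy=2.4,interpolation=cv2.INTER_CUBIC))
E
```

```text
top blue 252 px 304.2 243.0 rect [11.2 43.8] 26.6 world [0.6177 0.0706 0.095 ]
   end [294.6 262.3] [0.5679 0.0956 0.095 ]
   end [314.2 223.1] [0.6691 0.0446 0.095 ]
top blue 257 px 355.2 253.8 rect [44. 10.] 90.0 world [ 0.5888 -0.0606  0.095 ]
   end [355. 232.] [ 0.6455 -0.0608  0.095 ]
   end [355. 276.] [ 0.5318 -0.0596  0.095 ]
top blue 276 px 406.0 265.1 rect [44.7 11.2] 84.6 world [ 0.5589 -0.1915  0.095 ]
   end [403.5 242.9] [ 0.6166 -0.1862  0.095 ]
   end [407.8 287.3] [ 0.5019 -0.195   0.095 ]
top green 2352 px 463.1 211.9 rect [ 32. 101.] 90.0 world [ 0.707  -0.3626  0.015 ]
top green 363 px 296.3 282.9 rect [20. 21.] 90.0 world [0.5162 0.0934 0.015 ]
top green 367 px 345.3 293.6 rect [21.2 20.5] 45.0 world [ 0.4866 -0.0383  0.015 ]
top green 367 px 394.3 304.3 rect [20.5 21.2] 45.0 world [ 0.457  -0.1701  0.015 ]
scene blue 407 px 272.5 167.0 rect [14.1 43.7] 57.1 world [ 0.5734 -0.179   0.095 ]
   end [254.8 178.6] [ 0.626  -0.1754  0.095 ]
   end [291.5 154.9] [ 0.5151 -0.1818  0.095 ]
scene blue 499 px 299.0 204.3 rect [15.2 49.5] 70.8 world [ 0.6015 -0.0503  0.095
[... 374 characters left out ...]
0.095 ]
   end [353. 383.] [0.787  0.3116 0.095 ]
scene green 1654 px 486.5 149.2 rect [24. 96.] 90.0 world [0.067  0.0661 0.015 ]
scene green 263 px 313.6 171.9 rect [14. 21.] 90.0 world [ 0.4602 -0.1681  0.015 ]
scene green 323 px 340.7 207.3 rect [16. 23.] 90.0 world [ 0.4899 -0.0363  0.015 ]
scene green 401 px 371.7 247.6 rect [19. 25.] 90.0 world [0.5196 0.096  0.015 ]
scene orange 87 px 481.4 317.4 rect [ 9. 10.] 90.0 world [0.47   0.3597 0.    ]
scene orange 263 px 471.2 337.8 rect [25.1 18.6] 24.8 world [0.5215 0.3742 0.    ]
scene orange 36 px 438.5 341.9 rect [6. 5.] 90.0 world [0.5762 0.3374 0.    ]
scene orange 118 px 433.1 354.6 rect [16.2 13.1] 20.6 world [0.6044 0.3479 0.    ]
```

View pics/top_crop.png

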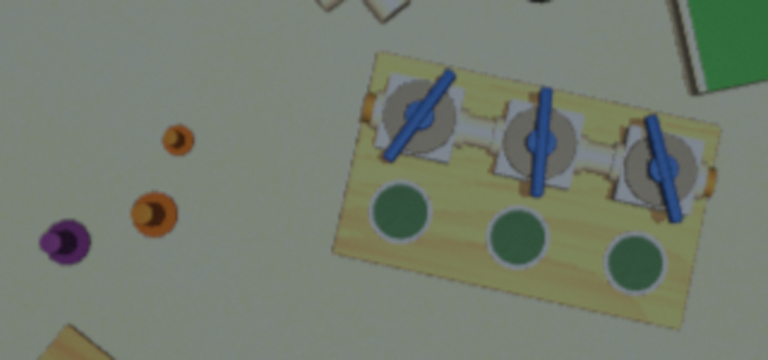

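View pics/scene_crop.png

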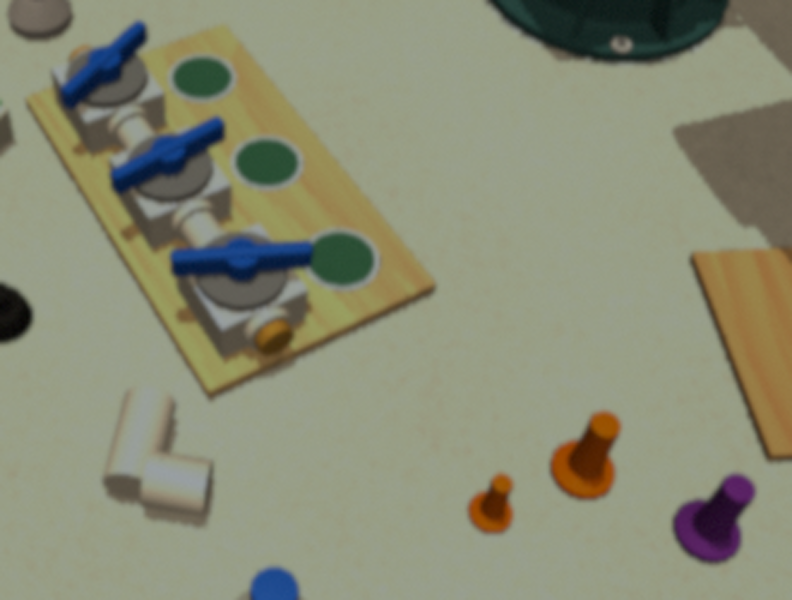

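The crops confirm the choice: the large orange marker stands at crop px (155,215) in the top view, with the smaller one and the purple one beside it. Next I compute the handle tips and the shift to a point beside the left handle.

Run:
```python
from h import *
c=eyes.camera("top");d=eyes.camera("scene")
f=lambda u,v:(130+u/2.4,195+v/2.4); g=lambda u,v:(230+u/2.4,140+v/2.4)
print("marker foot top",ray(c,*f(154.5,215),.006),"scene",ray(d,*g(583,471),.006), "head top",ray(c,*f(144,216),.08),"scene",ray(d,*g(604,424),.08))
for n,a,b in (("L",(450,75),(388,158)),("M",(547,90),(537,195)),("R",(652,118),(676,218))):
    A,B=ray(c,*f(*a),.09),ray(c,*f(*b),.09);r=(B-A)[:2];r/=np.linalg.norm(r);print(n,"ends",A,B,"dir",r)
for n,a,b in (("R",(145,33),(65,97)),("M",(222,128),(115,182)),("L",(312,252),(173,262))):
    A,B=ray(d,*g(*a),.085),ray(d,*g(*b),.085);r=(A-B)[:2];r/=np.linalg.norm(r);print(n,"scene ends",B,A,"dir",r)
p=read_state()["position"]
for q in ((.600,.128),):
    print(tool(q[0]-p[0],q[1]-p[1],0))
```

```text
marker foot top [0.51353613 0.36913927 0.006     ] scene [0.51992435 0.37526793 0.006     ] head top [0.51152234 0.36624242 0.08      ] scene [0.51983911 0.37305001 0.08      ]
L ends [0.66142769 0.03608769 0.09      ] [0.5719818  0.10330141 0.09      ] dir [-0.79944491  0.6007394 ]
M ends [ 0.64459911 -0.06873133  0.09      ] [ 0.53127283 -0.05667034  0.09      ] dir [-0.9943843  0.1058294]
R ends [ 0.61362052 -0.18198038  0.09      ] [ 0.50568496 -0.20592489  0.09      ] dir [-0.97626585 -0.21657558]
R scene ends [ 0.62038534 -0.17616309  0.085     ] [ 0.50789808 -0.1954759   0.085     ] dir [-0.9855795 -0.169213 ]
M scene ends [ 0.65054854 -0.06175293  0.085     ] [ 0.53617835 -0.04834384  0.085     ] dir [-0.99319711  0.11644527]
L scene ends [0.66896014 0.04019784 0.085     ] [0.57433157 0.10972932 0.085     ] dir [-0.80584749  0.59212314]
[-3.505e+02  1.000e-01 -5.042e+02]
```

```bash
python3 -m inch '[{"gripper":1,"tx":-350,"ty":0,"tz":-504,"turn":7},{"gripper":1,"tx":-350,"ty":0,"tz":-504,"turn":14},{"gripper":1,"tx":-350,"ty":0,"tz":-504,"turn":14},{"gripper":1,"tx":-350,"ty":0,"tz":-504,"turn":14},{"gripper":1,"tx":-350,"ty":0,"tz":-504,"turn":14},{"gripper":1,"tx":-350,"ty":0,"tz":-504,"turn":14},{"gripper":1,"tx":-350,"ty":0,"tz":-504,"turn":14},{"gripper":1,"tx":-350,"ty":0,"tz":-504,"turn":14},{"gripper":1,"tx":-350,"ty":0,"tz":-504,"turn":14},{"gripper":1,"tx":-350,"ty":0,"tz":-504,"turn":14},{"gripper":1,"tx":-350,"ty":0,"tz":-504,"turn":14},{"gripper":1,"tx":-350,"ty":0,"tz":-504,"turn":14}]' 20
python3 - <<'E'
from h import *
c=eyes.camera("scene");cv2.imwrite("pics/s1.png",c["img"])
s=read_state();print(s["position"],s["time"],s["force"]);print(Rot.from_quat(s["eef_rot"]).as_matrix().round(3))
w=eyes.camera("wrist");cv2.imwrite("pics/w1.png",w["img"])
E
```

```text
time: 1.8
position: [0.5997, 0.1288, 0.2278]
eef_rot: [-0.632, -0.317, 0.317, 0.632]
force: [-0.0, 0.6, 0.2]
grip_width: 0.0003
[0.599499   0.12920108 0.22779958] 1.85 [-1.41900595  0.89319739 -0.47922569]
[[ 0.597 -0.    -0.802]
 [ 0.802  0.     0.597]
 [-0.    -1.     0.   ]]
```

View pics/s1.png

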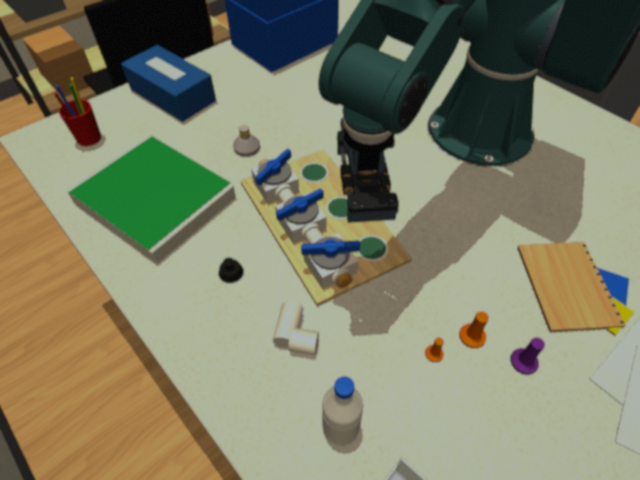

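View pics/w1.png

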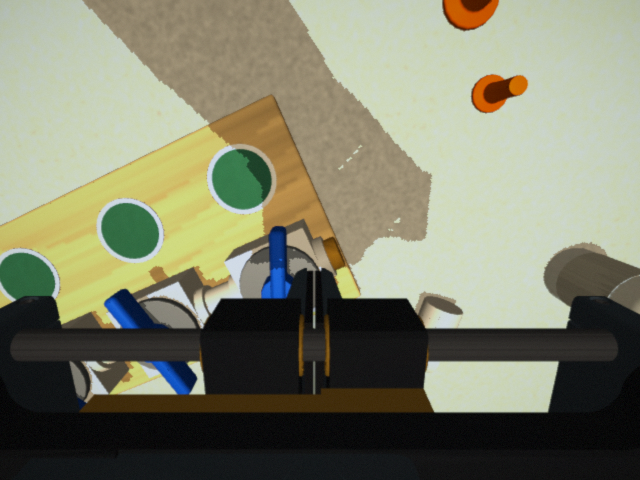

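The wrist view shows the closed fingers at (314,280) parallel to the left handle at (278,260) and on its left side. Descending.

```bash
python3 -m inch '[{"gripper":1,"ty":50,"tz":6},{"gripper":1,"ty":100,"tz":6},{"gripper":1,"ty":136,"tz":6},{"gripper":1,"ty":136,"tz":6},{"gripper":1,"ty":136,"tz":6}]'
python3 -m inch '[{"gripper":1,"tx":-4},{"gripper":1,"tx":-7},{"gripper":1,"tx":-7}]'
python3 - <<'E'
from h import *
w=eyes.camera("wrist");cv2.imwrite("pics/w2.png",w["img"][150:400,150:480])
print(read_state()["force"])
E
```

```text
[-0.04061764 -0.02736273 -0.56217857]schema error: expected keys gripper, tx, ty, tz, turn
schema error: expected keys gripper, tx, ty, tz, turn
```

View pics/w2.png

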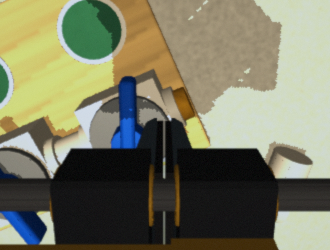

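Every row must carry all the keys, so nothing moved. I repeat it with complete rows.

```bash
python3 -m inch '[{"gripper":1,"tx":0,"ty":50,"tz":6,"turn":0},{"gripper":1,"tx":0,"ty":100,"tz":6,"turn":0},{"gripper":1,"tx":0,"ty":136,"tz":6,"turn":0},{"gripper":1,"tx":0,"ty":136,"tz":6,"turn":0},{"gripper":1,"tx":0,"ty":136,"tz":6,"turn":0}]'
python3 -m inch '[{"gripper":1,"tx":-4,"ty":0,"tz":0,"turn":0},{"gripper":1,"tx":-7,"ty":0,"tz":0,"turn":0},{"gripper":1,"tx":-7,"ty":0,"tz":0,"turn":0}]'
python3 - <<'E'
from h import *
w=eyes.camera("wrist");cv2.imwrite("pics/w3.png",w["img"][150:400,150:480])
print(read_state()["force"])
E
```

```text
time: 2.58
position: [0.5958, 0.1328, 0.0934]
eef_rot: [0.632, 0.318, -0.317, -0.632]
force: [-0.4, 0.4, 0.2]
grip_width: 0.0004
time: 2.95
position: [0.5911, 0.1264, 0.0926]
eef_rot: [0.632, 0.317, -0.317, -0.632]
force: [0.5, 0.4, 0.2]
grip_width: 0.0006
[ 0.6839881  -0.46836501  0.53815482]
```

View pics/w3.png

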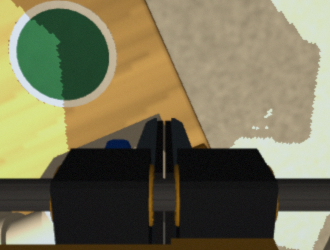

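The left handle's end shows at crop (118,145), just left of the finger at about (145,140), and there is no contact yet. I advance in small steps, watching the force.

```bash
python3 -m inch '[{"gripper":1,"tx":-2,"ty":0,"tz":0,"turn":0},{"gripper":1,"tx":-3,"ty":0,"tz":0,"turn":0}]'
python3 -m inch '[{"gripper":1,"tx":-1,"ty":0,"tz":0,"turn":0},{"gripper":1,"tx":-2,"ty":0,"tz":0,"turn":0}]'
python3 -m inch '[{"gripper":1,"tx":-1,"ty":0,"tz":0,"turn":0},{"gripper":1,"tx":-2,"ty":0,"tz":0,"turn":0}]'
```

```text
time: 3.25
position: [0.5891, 0.1241, 0.0919]
eef_rot: [-0.632, -0.317, 0.317, 0.632]
force: [-0.1, -0.1, -0.3]
grip_width: 0.0004
time: 3.5
position: [0.588, 0.1226, 0.0919]
eef_rot: [-0.632, -0.317, 0.317, 0.632]
force: [-0.7, -0.6, -0.0]
grip_width: 0.0008
time: 3.75
position: [0.5868, 0.1209, 0.0919]
eef_rot: [0.632, 0.317, -0.317, -0.632]
force: [-0.5, 0.5, 0.5]
grip_width: 0.0006
```

```bash
python3 -m inch '[{"gripper":1,"tx":-1,"ty":0,"tz":0,"turn":0},{"gripper":1,"tx":-2,"ty":0,"tz":0,"turn":0}]'
python3 -m inch '[{"gripper":1,"tx":-1,"ty":0,"tz":0,"turn":0},{"gripper":1,"tx":-2,"ty":0,"tz":0,"turn":0}]'
python3 -m inch '[{"gripper":1,"tx":-1,"ty":0,"tz":0,"turn":0},{"gripper":1,"tx":-2,"ty":0,"tz":0,"turn":0}]'
python3 - <<'E'
from h import *
w=eyes.camera("wrist");cv2.imwrite("pics/w4.png",w["img"][150:400,150:480])
E
```

```text
time: 4.0
position: [0.5857, 0.1196, 0.092]
eef_rot: [-0.632, -0.317, 0.317, 0.632]
force: [1.9, 5.0, -0.9]
grip_width: 0.0004
time: 4.25
position: [0.5844, 0.1179, 0.092]
eef_rot: [-0.632, -0.317, 0.317, 0.632]
force: [0.3, 4.6, -0.3]
grip_width: 0.0005
time: 4.5
position: [0.5833, 0.1166, 0.092]
eef_rot: [-0.632, -0.317, 0.317, 0.632]
force: [2.2, 9.8, -2.0]
grip_width: 0.0003
```

View pics/w4.png

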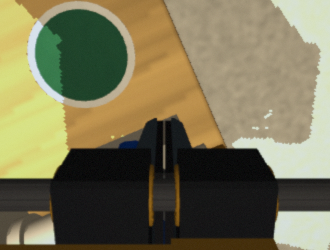

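```bash
python3 -m inch '[{"gripper":1,"tx":-1,"ty":0,"tz":0,"turn":0},{"gripper":1,"tx":-1,"ty":0,"tz":0,"turn":0}]'
python3 -m inch '[{"gripper":1,"tx":-1,"ty":0,"tz":0,"turn":0},{"gripper":1,"tx":-1,"ty":0,"tz":0,"turn":0}]'
```

```text
time: 4.8
position: [0.5831, 0.1164, 0.0921]
eef_rot: [-0.632, -0.318, 0.317, 0.632]
force: [2.8, 13.8, -4.2]
grip_width: 0.0004
time: 5.05
position: [0.5829, 0.116, 0.0921]
eef_rot: [-0.632, -0.318, 0.316, 0.632]
force: [5.3, 19.9, -6.4]
grip_width: 0.0005
```

The left cap is tight: it moved about 5 mm, then the force rose to 20 N within 2 mm. I retreat and go to the middle handle.

```bash
python3 -m inch '[{"gripper":1,"tx":15,"ty":0,"tz":0,"turn":0},{"gripper":1,"tx":15,"ty":-45,"tz":0,"turn":0},{"gripper":1,"tx":15,"ty":-50,"tz":0,"turn":0},{"gripper":1,"tx":-40,"ty":-50,"tz":-15,"turn":-10},{"gripper":1,"tx":-90,"ty":-50,"tz":-30,"turn":-20},{"gripper":1,"tx":-137,"ty":-50,"tz":-47,"turn":-30},{"gripper":1,"tx":-137,"ty":-50,"tz":-47,"turn":-30},{"gripper":1,"tx":-137,"ty":-50,"tz":-47,"turn":-30},{"gripper":1,"tx":-137,"ty":-50,"tz":-47,"turn":-30}]'
python3 - <<'E'
from h import *
w=eyes.camera("wrist");cv2.imwrite("pics/w5.png",w["img"][100:400,100:520])
s=read_state();print(s["position"],s["force"]);print(Rot.from_quat(s["eef_rot"]).as_matrix().round(3)); p=s["position"]
print(tool(.538-p[0],-.024-p[1],.092-p[2]))
E
```

```text
time: 6.18
position: [0.5382, -0.0225, 0.1418]
eef_rot: [-0.528, -0.47, 0.47, 0.528]
force: [-0.1, 0.7, 0.4]
grip_width: 0.0004
[ 0.53816578 -0.02249444  0.14179469] [-0.07006381 -0.75484004 -0.0773726 ]
[[ 0.116 -0.    -0.993]
 [ 0.993 -0.     0.116]
 [-0.    -1.     0.   ]]
[-1.5 49.8 -0. ]
```

View pics/w5.png

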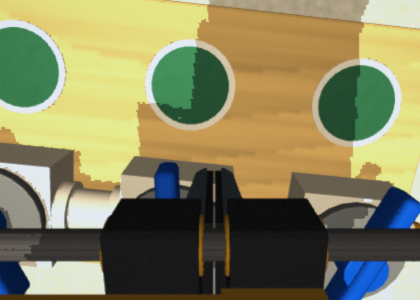

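The fingers, at crop (213,185), stand just left of the middle handle's end at (167,175). I descend and push stepwise.

```bash
python3 -m inch '[{"gripper":1,"tx":0,"ty":30,"tz":0,"turn":0},{"gripper":1,"tx":0,"ty":50,"tz":0,"turn":0},{"gripper":1,"tx":-3,"ty":50,"tz":0,"turn":0},{"gripper":1,"tx":-6,"ty":50,"tz":0,"turn":0},{"gripper":1,"tx":-8,"ty":50,"tz":0,"turn":0}]'
python3 -m inch '[{"gripper":1,"tx":-1,"ty":0,"tz":0,"turn":0},{"gripper":1,"tx":-2,"ty":0,"tz":0,"turn":0}]'
python3 -m inch '[{"gripper":1,"tx":-1,"ty":0,"tz":0,"turn":0},{"gripper":1,"tx":-2,"ty":0,"tz":0,"turn":0}]'
python3 -m inch '[{"gripper":1,"tx":-1,"ty":0,"tz":0,"turn":0},{"gripper":1,"tx":-2,"ty":0,"tz":0,"turn":0}]'
python3 -m inch '[{"gripper":1,"tx":-1,"ty":0,"tz":0,"turn":0},{"gripper":1,"tx":-2,"ty":0,"tz":0,"turn":0}]'
```

```text
time: 6.85
position: [0.5375, -0.0315, 0.0928]
eef_rot: [0.529, 0.47, -0.47, -0.528]
force: [-0.3, 1.2, -1.0]
grip_width: 0.0008
time: 7.1
position: [0.5369, -0.0334, 0.0923]
eef_rot: [0.528, 0.47, -0.47, -0.528]
force: [-0.3, 0.3, -0.2]
grip_width: 0.0006
time: 7.35
position: [0.5365, -0.0353, 0.092]
eef_rot: [0.528, 0.47, -0.47, -0.528]
force: [-0.7, -0.7, -0.8]
grip_width: 0.0004
time: 7.6
position: [0.5362, -0.0371, 0.0919]
eef_rot: [-0.528, -0.47, 0.47, 0.528]
force: [0.2, 4.3, 0.7]
grip_width: 0.0002
time: 7.85
position: [0.5358, -0.0392, 0.0919]
eef_rot: [-0.528, -0.47, 0.47, 0.528]
force: [-1.2, 3.4, 0.6]
grip_width: 0.0005
```

```bash
python3 -m inch '[{"gripper":1,"tx":-1,"ty":0,"tz":0,"turn":0},{"gripper":1,"tx":-2,"ty":0,"tz":0,"turn":0}]'
python3 -m inch '[{"gripper":1,"tx":-1,"ty":0,"tz":0,"turn":0},{"gripper":1,"tx":-1,"ty":0,"tz":0,"turn":0}]'
python3 -m inch '[{"gripper":1,"tx":-1,"ty":0,"tz":0,"turn":0},{"gripper":1,"tx":-1,"ty":0,"tz":0,"turn":0}]'
python3 -m inch '[{"gripper":1,"tx":-1,"ty":0,"tz":0,"turn":0},{"gripper":1,"tx":-1,"ty":0,"tz":0,"turn":0}]'
```

```text
time: 8.1
position: [0.5355, -0.0409, 0.0918]
eef_rot: [-0.528, -0.47, 0.47, 0.529]
force: [-1.2, 12.8, 1.9]
grip_width: 0.0007
time: 8.35
position: [0.5354, -0.0413, 0.0919]
eef_rot: [-0.528, -0.47, 0.47, 0.529]
force: [-0.9, 16.5, 2.3]
grip_width: 0.0006
time: 8.6
position: [0.5354, -0.0418, 0.0919]
eef_rot: [-0.528, -0.47, 0.47, 0.529]
force: [0.3, 24.2, 2.9]
grip_width: 0.0003
time: 8.85
position: [0.5353, -0.0423, 0.0919]
eef_rot: [-0.528, -0.47, 0.469, 0.529]
force: [0.7, 31.0, 3.0]
grip_width: 0.001
```

The middle cap is tight as well: it stopped firmly after about 5 mm, and the force reached 31 N, still under the 35 N limit. I back off and go to the right handle.

```bash
python3 -m inch '[{"gripper":1,"tx":10,"ty":0,"tz":0,"turn":0},{"gripper":1,"tx":15,"ty":-20,"tz":0,"turn":0},{"gripper":1,"tx":15,"ty":-50,"tz":0,"turn":0},{"gripper":1,"tx":-35,"ty":-50,"tz":5,"turn":-9},{"gripper":1,"tx":-85,"ty":-50,"tz":10,"turn":-18},{"gripper":1,"tx":-130,"ty":-50,"tz":20,"turn":-18},{"gripper":1,"tx":-130,"ty":-50,"tz":20,"turn":-18},{"gripper":1,"tx":-130,"ty":-50,"tz":20,"turn":-18},{"gripper":1,"tx":-130,"ty":-50,"tz":20,"turn":-18}]'
python3 - <<'E'
from h import *
w=eyes.camera("wrist");cv2.imwrite("pics/w6.png",w["img"][100:400,100:520])
s=read_state();print(s["position"],s["force"]);print(Rot.from_quat(s["eef_rot"]).as_matrix().round(3)); p=s["position"]
print(tool(.500-p[0],-.173-p[1],.092-p[2]))
E
```

```text
time: 9.98
position: [0.5008, -0.1703, 0.1419]
eef_rot: [-0.448, -0.547, 0.547, 0.448]
force: [0.2, 0.4, -0.1]
grip_width: 0.0008
[ 0.50076348 -0.17022999  0.14192435] [1.20391195 0.28171088 0.39875748]
[[-0.197 -0.    -0.98 ]
 [ 0.98  -0.    -0.197]
 [-0.    -1.     0.   ]]
[-2.6 49.9  1.3]
```

View pics/w6.png

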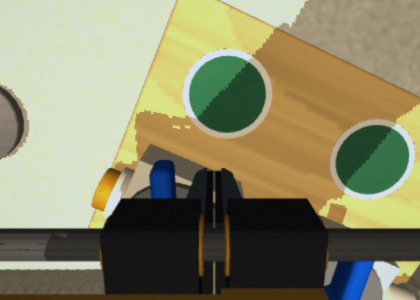

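```bash
python3 -m inch '[{"gripper":1,"tx":0,"ty":30,"tz":0,"turn":0},{"gripper":1,"tx":0,"ty":50,"tz":0,"turn":0},{"gripper":1,"tx":-4,"ty":50,"tz":0,"turn":0},{"gripper":1,"tx":-8,"ty":50,"tz":0,"turn":0},{"gripper":1,"tx":-10,"ty":50,"tz":0,"turn":0}]'
python3 -m inch '[{"gripper":1,"tx":-1,"ty":0,"tz":0,"turn":0},{"gripper":1,"tx":-2,"ty":0,"tz":0,"turn":0}]'
python3 -m inch '[{"gripper":1,"tx":-1,"ty":0,"tz":0,"turn":0},{"gripper":1,"tx":-2,"ty":0,"tz":0,"turn":0}]'
python3 -m inch '[{"gripper":1,"tx":-1,"ty":0,"tz":0,"turn":0},{"gripper":1,"tx":-2,"ty":0,"tz":0,"turn":0}]'
python3 -m inch '[{"gripper":1,"tx":-1,"ty":0,"tz":0,"turn":0},{"gripper":1,"tx":-2,"ty":0,"tz":0,"turn":0}]'
```

```text
time: 10.65
position: [0.5031, -0.1813, 0.0929]
eef_rot: [0.449, 0.547, -0.547, -0.448]
force: [1.0, -0.1, 0.4]
grip_width: 0.0006
time: 10.9
position: [0.5029, -0.1829, 0.0922]
eef_rot: [0.448, 0.547, -0.547, -0.448]
force: [-0.1, -0.5, -0.4]
grip_width: 0.0006
time: 11.15
position: [0.5032, -0.1848, 0.092]
eef_rot: [-0.448, -0.547, 0.547, 0.448]
force: [-0.5, 0.5, -0.0]
grip_width: 0.0002
time: 11.4
position: [0.5035, -0.1866, 0.0919]
eef_rot: [0.448, 0.547, -0.547, -0.448]
force: [-0.3, 4.3, -0.3]
grip_width: 0.0
time: 11.65
position: [0.5038, -0.1885, 0.0918]
eef_rot: [-0.448, -0.547, 0.547, 0.448]
force: [-0.5, 3.4, 1.5]
grip_width: 0.0003
```

```bash
python3 -m inch '[{"gripper":1,"tx":-1,"ty":0,"tz":0,"turn":0},{"gripper":1,"tx":-2,"ty":0,"tz":0,"turn":0}]'
python3 -m inch '[{"gripper":1,"tx":-1,"ty":0,"tz":0,"turn":0},{"gripper":1,"tx":-1,"ty":0,"tz":0,"turn":0}]'
python3 -m inch '[{"gripper":1,"tx":-1,"ty":0,"tz":0,"turn":0},{"gripper":1,"tx":-1,"ty":0,"tz":0,"turn":0}]'
```

```text
time: 11.9
position: [0.5042, -0.1906, 0.0919]
eef_rot: [-0.448, -0.547, 0.547, 0.448]
force: [-1.8, 3.8, 1.0]
grip_width: 0.0003
time: 12.15
position: [0.5044, -0.1917, 0.0918]
eef_rot: [-0.448, -0.547, 0.547, 0.448]
force: [-2.2, 3.1, 0.6]
grip_width: 0.0002
time: 12.4
position: [0.5047, -0.1926, 0.0919]
eef_rot: [-0.448, -0.547, 0.547, 0.448]
force: [-3.1, 2.5, 0.2]
grip_width: 0.0003
```

The right handle keeps turning at 3–4 N past the play, so it is the loose one. I swing it further, following its arc.

```bash
python3 -m inch '[{"gripper":1,"tx":-1.5,"ty":0,"tz":0,"turn":-4},{"gripper":1,"tx":-3,"ty":0,"tz":-0.5,"turn":-7},{"gripper":1,"tx":-4.5,"ty":0,"tz":-1,"turn":-9},{"gripper":1,"tx":-6,"ty":0,"tz":-1.5,"turn":-11}]'
python3 -m inch '[{"gripper":1,"tx":-1.5,"ty":0,"tz":0,"turn":-2},{"gripper":1,"tx":-3,"ty":0,"tz":-0.5,"turn":-4},{"gripper":1,"tx":-4.5,"ty":0,"tz":-1,"turn":-6},{"gripper":1,"tx":-6,"ty":0,"tz":-1,"turn":-8}]'
python3 - <<'E'
from h import *
w=eyes.camera("wrist");cv2.imwrite("pics/w7.png",w["img"][100:400,100:520])
s=read_state();print(s["position"],s["force"])
E
```

```text
time: 12.9
position: [0.5071, -0.1981, 0.0918]
eef_rot: [-0.393, -0.587, 0.588, 0.394]
force: [-4.6, 3.4, 0.1]
grip_width: 0.0002
time: 13.4
position: [0.5102, -0.2033, 0.0917]
eef_rot: [-0.351, -0.613, 0.614, 0.352]
force: [-5.2, 1.7, 1.3]
grip_width: -0.0003
[ 0.51030516 -0.20342406  0.09175564] [-5.0374919  2.2233165  0.9519073]
```

View pics/w7.png

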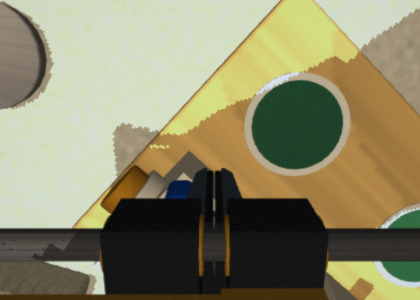

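```bash
python3 -m inch '[{"gripper":1,"tx":-2,"ty":0,"tz":0,"turn":-2},{"gripper":1,"tx":-4,"ty":0,"tz":-0.5,"turn":-4},{"gripper":1,"tx":-6,"ty":0,"tz":-1,"turn":-6},{"gripper":1,"tx":-7,"ty":0,"tz":-1,"turn":-6}]'
python3 -m inch '[{"gripper":1,"tx":10,"ty":0,"tz":0,"turn":0},{"gripper":1,"tx":15,"ty":-20,"tz":0,"turn":0},{"gripper":1,"tx":15,"ty":-70,"tz":0,"turn":0},{"gripper":1,"tx":15,"ty":-110,"tz":0,"turn":0},{"gripper":1,"tx":15,"ty":-110,"tz":0,"turn":0}]'
python3 - <<'E'
from h import *
w=eyes.camera("wrist");cv2.imwrite("pics/w8.png",w["img"])
c=eyes.camera("scene");cv2.imwrite("pics/s8.png",cv2.resize(c["img"][120:390,230:560],None,fx=2.4,fy=2.4))
s=read_state();print(s["position"],s["force"]);print(Rot.from_quat(s["eef_rot"]).as_matrix().round(3)); p=s["position"]
print(tool(.516-p[0],.371-p[1],0))
E
```

```text
time: 13.95
position: [0.5146, -0.2089, 0.0917]
eef_rot: [-0.319, -0.631, 0.631, 0.319]
force: [-5.9, 2.4, 0.8]
grip_width: 0.0002
time: 14.58
position: [0.5079, -0.1973, 0.2052]
eef_rot: [0.322, 0.631, -0.631, -0.317]
force: [0.5, -0.2, -0.7]
grip_width: 0.0004
[ 0.50616592 -0.19661703  0.2019016 ] [-0.06959107  0.02422937 -1.7261214 ]
[[-0.592  0.001 -0.806]
 [ 0.806 -0.    -0.592]
 [-0.001 -1.    -0.001]]
[ 4.515e+02 -3.000e-01 -3.442e+02]
```

View pics/w8.png

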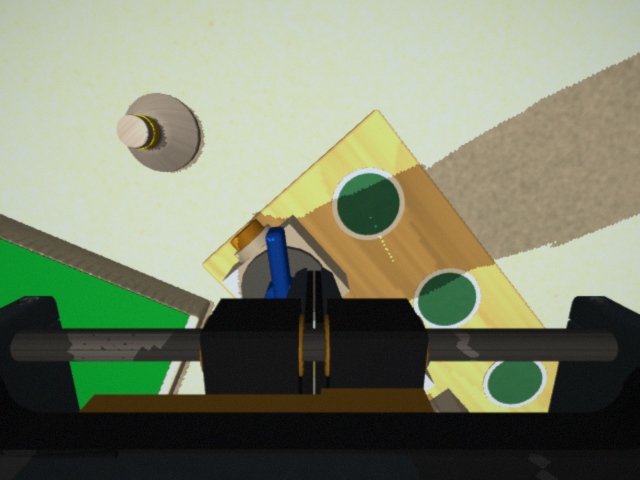

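View pics/s8.png

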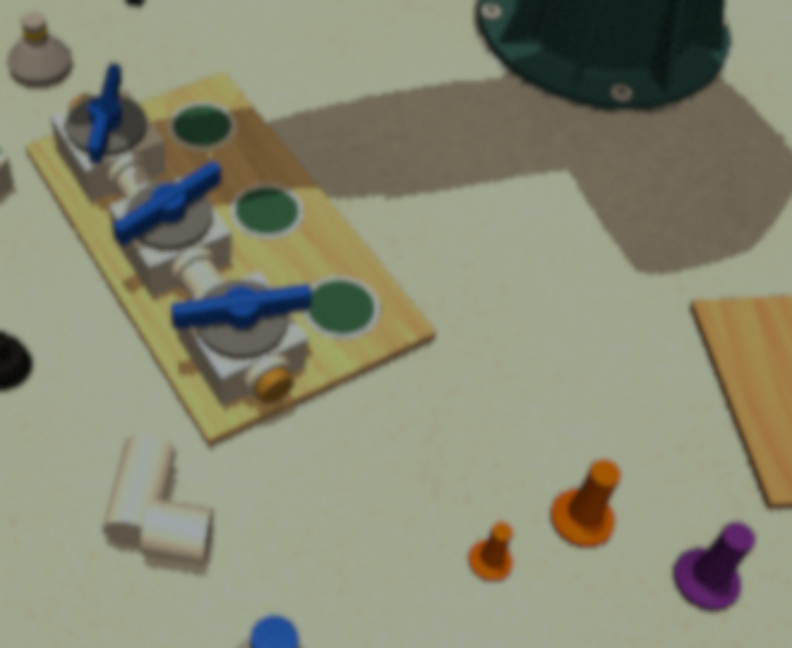

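The right handle has clearly swung: its near end went from crop (145,33) to (113,67) at the new offset. The other two look unchanged. Now to the marker, stopping short so the wrist camera can see it.

```bash
python3 -m inch '[{"gripper":0.45,"tx":452,"ty":0,"tz":-414,"turn":0},{"gripper":0.45,"tx":452,"ty":0,"tz":-414,"turn":0},{"gripper":0.45,"tx":452,"ty":0,"tz":-414,"turn":0},{"gripper":0.45,"tx":452,"ty":0,"tz":-414,"turn":0},{"gripper":0.45,"tx":452,"ty":0,"tz":-414,"turn":0},{"gripper":0.45,"tx":452,"ty":0,"tz":-414,"turn":0},{"gripper":0.45,"tx":452,"ty":0,"tz":-414,"turn":0},{"gripper":0.45,"tx":452,"ty":0,"tz":-414,"turn":0},{"gripper":0.45,"tx":452,"ty":0,"tz":-414,"turn":0},{"gripper":0.45,"tx":452,"ty":0,"tz":-414,"turn":0},{"gripper":0.45,"tx":452,"ty":0,"tz":-414,"turn":0},{"gripper":0.45,"tx":452,"ty":0,"tz":-414,"turn":0},{"gripper":0.45,"tx":452,"ty":0,"tz":-414,"turn":0}]'
python3 - <<'E'
from h import *
w=eyes.camera("wrist");cv2.imwrite("pics/w9.png",w["img"])
import pickle;pickle.dump(w,open("w9.pkl","wb"))
hsv=cv2.cvtColor(w["img"],cv2.COLOR_BGR2HSV);H,S,V=[hsv[...,i].astype(int) for i in range(3)]
m=(H<17)&(S>180)&(V>60);m[300:]=0
for b in blobs(m,150):
    ys,xs=np.nonzero(b);print(b.sum(),xs.min(),xs.max(),ys.min(),ys.max())
print("pred foot",proj(w,[.516,.371,.008]),"head",proj(w,[.516,.371,.08]))
print(read_state()["position"])
E
```

```text
time: 16.3
position: [0.5718, 0.4114, 0.2012]
eef_rot: [-0.319, -0.63, 0.631, 0.32]
force: [0.3, -0.4, -0.1]
grip_width: 0.0502
2188 289 340 131 184
888 229 262 195 229
pred foot [312.82522946 155.32871433] head [312.6606772  157.59235888]
[0.57195863 0.41144906 0.20156843]
```

View pics/w9.png

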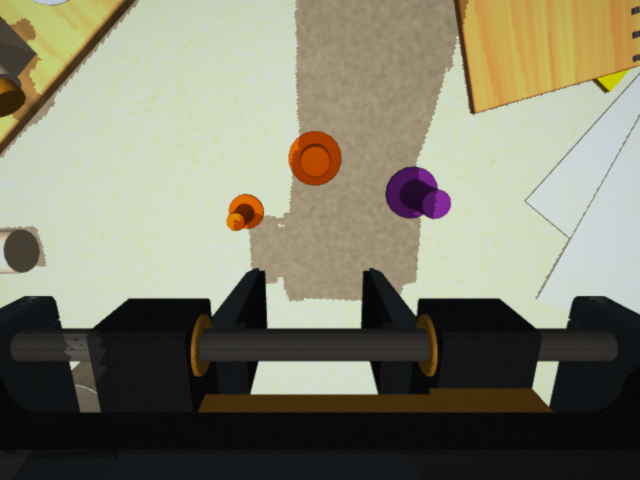

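The wrist view shows the large orange marker nearly from above: foot centre about (314,157), stem top about (315,161). The small orange one is at (245,212) and the purple one at (412,192).

Run:
```python
from h import *
import pickle
w=pickle.load(open("w9.pkl","rb"));p=read_state()["position"]
a=ray(w,314.5,157.5,.008);b=ray(w,315,160.5,.08);print(a,b)
q=(a+b)/2;print(q,tool(*(q[:2]-p[:2]),.055-p[2]))
```

```text
[0.51667991 0.37350305 0.008     ] [0.51668393 0.3737297  0.08      ]
[0.51668192 0.37361637 0.044     ] [  2.2 146.6  66.9]
```

```bash
python3 -m inch '[{"gripper":0.45,"tx":2,"ty":0,"tz":40,"turn":0},{"gripper":0.45,"tx":2,"ty":0,"tz":67,"turn":0},{"gripper":0.45,"tx":2,"ty":0,"tz":67,"turn":0},{"gripper":0.45,"tx":2,"ty":40,"tz":67,"turn":0},{"gripper":0.45,"tx":2,"ty":90,"tz":67,"turn":0},{"gripper":0.45,"tx":2,"ty":130,"tz":67,"turn":0},{"gripper":0.45,"tx":2,"ty":146,"tz":67,"turn":0},{"gripper":0.45,"tx":2,"ty":146,"tz":67,"turn":0},{"gripper":0.45,"tx":2,"ty":146,"tz":67,"turn":0}]'
python3 - <<'E'
from h import *
c=eyes.camera("scene");cv2.imwrite("pics/s10.png",cv2.resize(c["img"][200:440,340:640],None,fx=2.5,fy=2.5))
print(read_state()["force"])
E
python3 -m inch '[{"gripper":0.8,"tx":0,"ty":0,"tz":0,"turn":0},{"gripper":0.8,"tx":0,"ty":0,"tz":0,"turn":0},{"gripper":0.8,"tx":0,"ty":0,"tz":0,"turn":0},{"gripper":0.8,"tx":0,"ty":0,"tz":0,"turn":0}]' 15
```

```text
time: 17.48
position: [0.5179, 0.3751, 0.0576]
eef_rot: [0.32, 0.632, -0.63, -0.319]
force: [-0.6, 0.0, 0.4]
grip_width: 0.0501
[ 0.99283806 -0.14376466  0.01829029]
time: 18.02
position: [0.5169, 0.3746, 0.0562]
eef_rot: [0.319, 0.631, -0.631, -0.319]
force: [-0.8, -1.9, 4.2]
grip_width: 0.0238
```

View pics/s10.png

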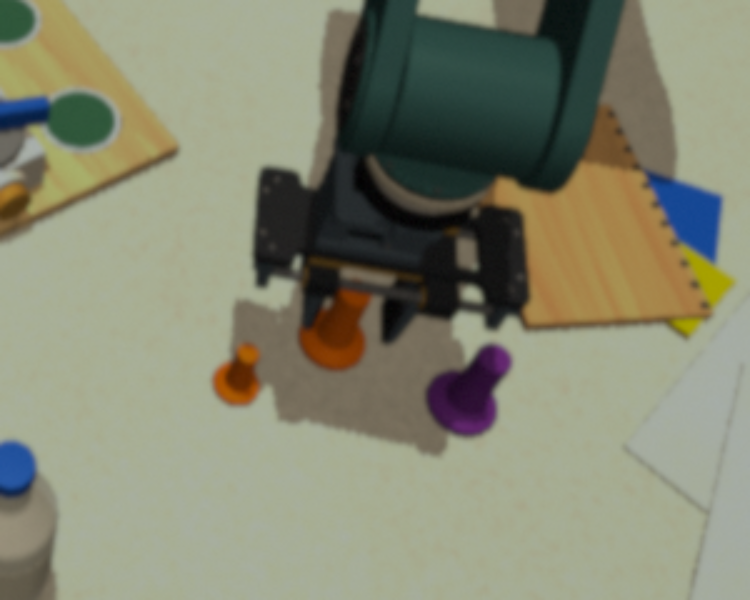

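The grasp holds at 23.8 mm opening, which fits the 24 mm stem. I lift and carry the marker to a hover short of the right pad.

```bash
python3 -m inch '[{"gripper":0.8,"tx":0,"ty":-40,"tz":0,"turn":0},{"gripper":0.8,"tx":0,"ty":-90,"tz":0,"turn":0},{"gripper":0.8,"tx":0,"ty":-130,"tz":0,"turn":0},{"gripper":0.8,"tx":-50,"ty":-130,"tz":36,"turn":0},{"gripper":0.8,"tx":-100,"ty":-130,"tz":72,"turn":0},{"gripper":0.8,"tx":-150,"ty":-130,"tz":108,"turn":0},{"gripper":0.8,"tx":-200,"ty":-130,"tz":143,"turn":0},{"gripper":0.8,"tx":-250,"ty":-130,"tz":179,"turn":0},{"gripper":0.8,"tx":-300,"ty":-130,"tz":215,"turn":0},{"gripper":0.8,"tx":-350,"ty":-130,"tz":251,"turn":0},{"gripper":0.8,"tx":-403,"ty":-130,"tz":289,"turn":0},{"gripper":0.8,"tx":-403,"ty":-130,"tz":289,"turn":0},{"gripper":0.8,"tx":-403,"ty":-130,"tz":289,"turn":0},{"gripper":0.8,"tx":-403,"ty":-130,"tz":289,"turn":0}]'
python3 - <<'E'
from h import *
w=eyes.camera("wrist");cv2.imwrite("pics/w11.png",w["img"])
c=eyes.camera("scene");cv2.imwrite("pics/s11.png",c["img"])
hsv=cv2.cvtColor(w["img"],cv2.COLOR_BGR2HSV);H,S,V=[hsv[...,i].astype(int) for i in range(3)]
m=(H>50)&(H<95)&(S>70)
for b in blobs(m,300):
    ys,xs=np.nonzero(b);e=cv2.minEnclosingCircle(np.c_[xs,ys].astype(np.float32));print(b.sum(),e,ray(w,*e[0],.015))
print("pred",proj(w,[.4585,-.169,.015]));print(read_state()["position"])
E
```

```text
time: 19.77
position: [0.5226, -0.1202, 0.1858]
eef_rot: [0.319, 0.631, -0.631, -0.319]
force: [-0.1, 0.4, -0.5]
grip_width: 0.0235
3841 ((312.80767822265625, 143.5), 35.70372009277344) [ 0.45832519 -0.166898    0.015     ]
7504 ((47.5, 274.5), 71.54379272460938) [ 0.71448831 -0.3044262   0.015     ]
2913 ((403.6138916015625, 252.9002227783203), 31.667377471923828) [ 0.48813908 -0.03511507  0.015     ]
pred [310.79600963 142.20771273]
[ 0.52272292 -0.12019637  0.18589593]
```

View pics/w11.png

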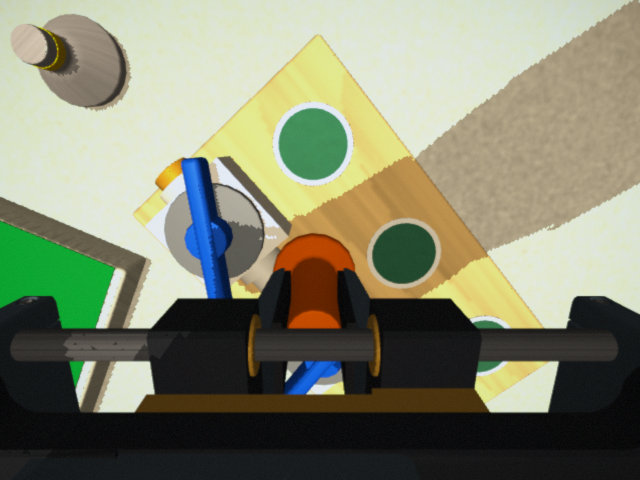

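View pics/s11.png

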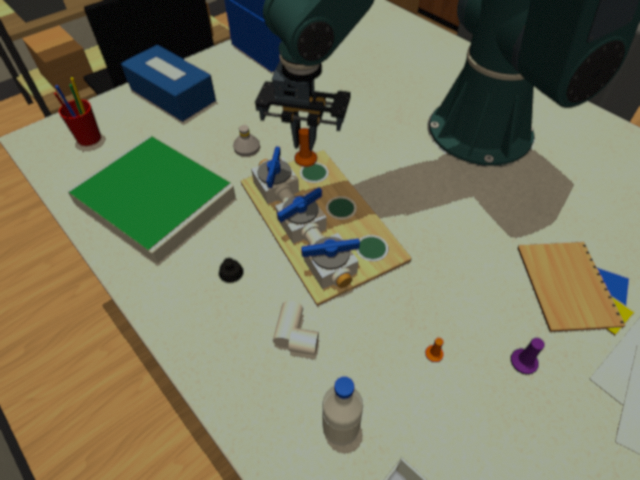

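The pad is at wrist px (313,143), world (0.458, −0.168). The marker hangs upright at (315,270). I move over the pad and lower it.

```bash
python3 -m inch '[{"gripper":0.8,"tx":0,"ty":0,"tz":40,"turn":0},{"gripper":0.8,"tx":0,"ty":0,"tz":80,"turn":0},{"gripper":0.8,"tx":0,"ty":0,"tz":80,"turn":0},{"gripper":0.8,"tx":0,"ty":40,"tz":80,"turn":0},{"gripper":0.8,"tx":0,"ty":80,"tz":80,"turn":0},{"gripper":0.8,"tx":0,"ty":100,"tz":80,"turn":0},{"gripper":0.8,"tx":0,"ty":108,"tz":80,"turn":0},{"gripper":0.8,"tx":0,"ty":112,"tz":80,"turn":0},{"gripper":0.8,"tx":0,"ty":112,"tz":80,"turn":0},{"gripper":0.8,"tx":0,"ty":112,"tz":80,"turn":0}]'
python3 -m inch '[{"gripper":0.8,"tx":0,"ty":1,"tz":0,"turn":0},{"gripper":0.8,"tx":0,"ty":1,"tz":0,"turn":0},{"gripper":0.8,"tx":0,"ty":1,"tz":0,"turn":0}]'
python3 - <<'E'
from h import *
w=eyes.camera("wrist");cv2.imwrite("pics/w12.png",w["img"])
c=eyes.camera("scene");cv2.imwrite("pics/s12.png",cv2.resize(c["img"][110:260,220:420],None,fx=4,fy=4,interpolation=cv2.INTER_CUBIC))
s=read_state();print(s["position"],s["force"])
E
```

```text
time: 21.12
position: [0.4587, -0.1689, 0.0746]
eef_rot: [0.32, 0.631, -0.631, -0.319]
force: [0.2, 0.5, -0.6]
grip_width: 0.0234
time: 21.5
position: [0.4582, -0.1688, 0.073]
eef_rot: [0.319, 0.631, -0.631, -0.319]
force: [-1.0, 0.5, -0.7]
grip_width: 0.0236
[ 0.45823312 -0.16878411  0.0729734 ] [-0.0623773   0.46430093 -1.21658542]
```

View pics/s12.png

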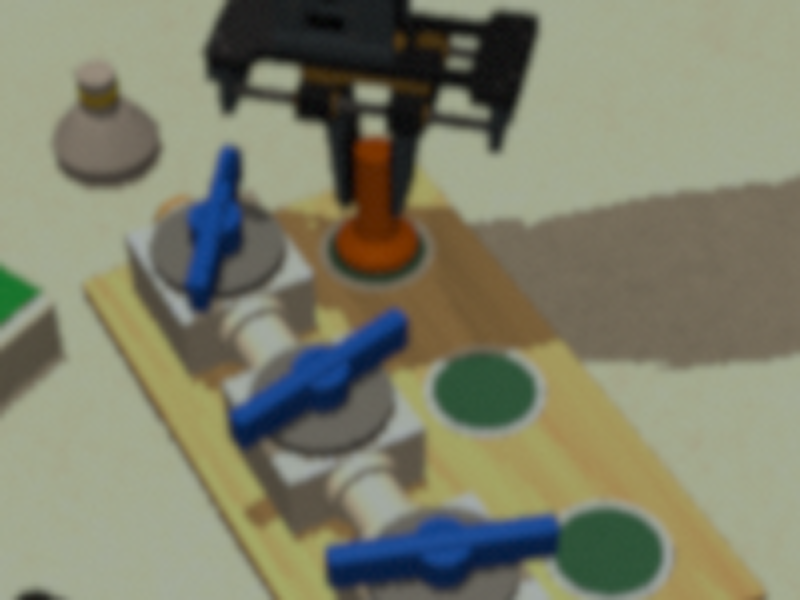

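The marker, at crop (377,250), sits centred on the pad. I lower in 1 mm steps until it touches.

```bash
python3 -m inch '[{"gripper":0.8,"tx":0,"ty":1,"tz":0,"turn":0},{"gripper":0.8,"tx":0,"ty":1,"tz":0,"turn":0},{"gripper":0.8,"tx":0,"ty":1,"tz":0,"turn":0}]'
python3 -m inch '[{"gripper":0.8,"tx":0,"ty":1,"tz":0,"turn":0},{"gripper":0.8,"tx":0,"ty":1,"tz":0,"turn":0},{"gripper":0.8,"tx":0,"ty":1,"tz":0,"turn":0}]'
```

```text
time: 21.98
position: [0.4582, -0.1687, 0.0719]
eef_rot: [0.319, 0.631, -0.631, -0.319]
force: [-0.2, 0.1, 0.8]
grip_width: 0.0235
time: 22.35
position: [0.4583, -0.1688, 0.0712]
eef_rot: [-0.319, -0.631, 0.631, 0.319]
force: [-2.0, -0.4, 6.0]
grip_width: 0.0237
```

It has touched down (6 N upward). I release slowly to 50 mm, then go straight up.

```bash
python3 -m inch '[{"gripper":0.7,"tx":0,"ty":0,"tz":0,"turn":0},{"gripper":0.6,"tx":0,"ty":0,"tz":0,"turn":0},{"gripper":0.5,"tx":0,"ty":0,"tz":0,"turn":0},{"gripper":0.45,"tx":0,"ty":0,"tz":0,"turn":0},{"gripper":0.45,"tx":0,"ty":0,"tz":0,"turn":0}]'
python3 -m inch '[{"gripper":0.45,"tx":0,"ty":-15,"tz":0,"turn":0},{"gripper":0.45,"tx":0,"ty":-40,"tz":0,"turn":0},{"gripper":0.45,"tx":0,"ty":-90,"tz":0,"turn":0},{"gripper":0.45,"tx":0,"ty":-130,"tz":0,"turn":0},{"gripper":0.45,"tx":0,"ty":-130,"tz":-60,"turn":0},{"gripper":0.45,"tx":0,"ty":-130,"tz":-80,"turn":0},{"gripper":0.45,"tx":0,"ty":-130,"tz":-80,"turn":0},{"gripper":0.45,"tx":0,"ty":-130,"tz":-80,"turn":0}]'
python3 - <<'E'
from h import *
w=eyes.camera("wrist");cv2.imwrite("pics/w13.png",w["img"])
c=eyes.camera("scene");cv2.imwrite("pics/s13.png",cv2.resize(c["img"][110:260,220:420],None,fx=4,fy=4,interpolation=cv2.INTER_CUBIC))
import pickle;pickle.dump((w,c),open("f.pkl","wb"))
s=read_state();print(s["position"],s["force"],s["time"])
hsv=cv2.cvtColor(w["img"],cv2.COLOR_BGR2HSV);H,S,V=[hsv[...,i].astype(int) for i in range(3)]
m=(H<17)&(S>180)&(V>60);m[300:]=0
for b in blobs(m,300):
    ys,xs=np.nonzero(b);e=cv2.minEnclosingCircle(np.c_[xs,ys].astype(np.float32));print(b.sum(),e,ray(w,*e[0],.023))
print(proj(w,[.4583,-.168,.015]))
E
```

```text
time: 22.98
position: [0.4582, -0.1687, 0.0709]
eef_rot: [0.319, 0.631, -0.631, -0.319]
force: [-1.3, 0.1, 0.7]
grip_width: 0.0501
time: 23.98
position: [0.5217, -0.1216, 0.2007]
eef_rot: [-0.319, -0.631, 0.631, 0.32]
force: [0.7, -0.7, -0.7]
grip_width: 0.05
[ 0.52173237 -0.12185898  0.2007282 ] [-0.12811562 -0.63003967  0.07770518] 24.075
1771 ((312.92926025390625, 143.6558380126953), 28.809499740600586) [ 0.45718713 -0.16814287  0.023     ]
[312.35321231 144.81321558]
```

View pics/w13.png

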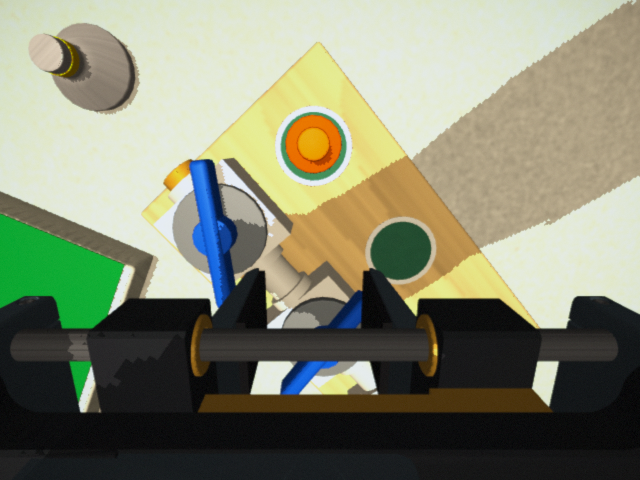

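View pics/s13.png

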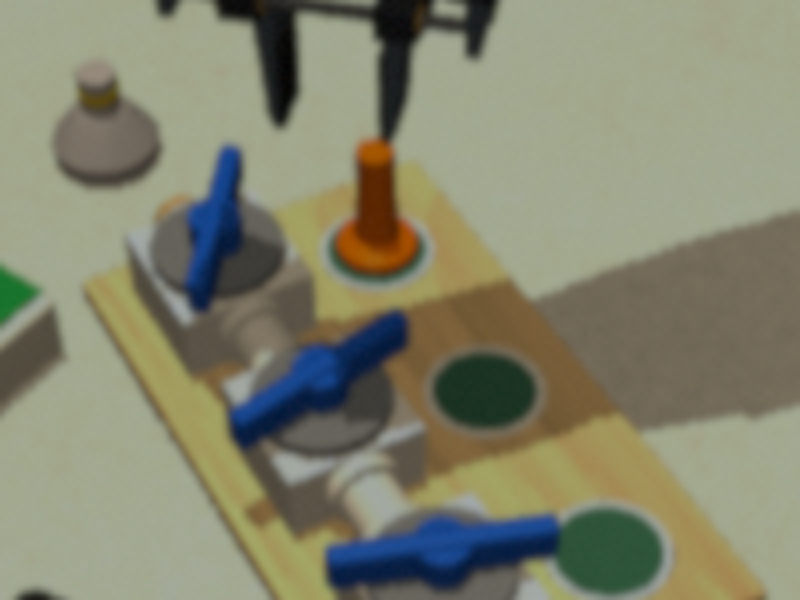

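The marker stands at wrist px (313,143), centred within the pad's white ring, upright and released. As a final check I measure the right handle's turn.

Run:
```python
from h import *
import pickle
w,c=pickle.load(open("f.pkl","rb"))
A=ray(w,202,162,.095);B=ray(w,221,303,.095)
g=lambda u,v:(220+u/4,110+v/4)
C=ray(c,*g(230,150),.09);D=ray(c,*g(200,298),.09)
for P,Q in ((A,B),(C,D)):
    r=P-Q;ang=np.arctan2(r[1],r[0])%(2*np.pi);print(P,Q,np.degrees(ang), "turn rad",ang-np.arctan2(-.193,-.981)%(2*np.pi))
```

```text
[ 0.5155827  -0.22506934  0.095     ] [ 0.60198239 -0.15437393  0.095     ] 219.29129589104105 turn rad 0.49150539620003375
[ 0.5204254  -0.22844636  0.09      ] [ 0.60908447 -0.14244981  0.09      ] 224.12663072389424 turn rad 0.5758979094696914
```

```bash
python3 -c "
from rig import manip,read_state
print(manip.job_done()); print(read_state()['time'])"
```

```text
the job is handed in; nothing more can be done
None
the job is handed in; nothing more can be done
```

The right cap was the loose one. I left it turned, stood the larger orange marker on the green pad in front of it, let go, and handed the job in at about 24 s of the 64 s allowed.

- **Finding the loose cap:** The left and middle caps each gave about 5 mm, then stood firm, at about 20 N and 31 N. The middle push came closer to the 35 N limit than it needed to. The right cap kept swinging at about 3–6 N.
- **Turn of the right cap:** I measured about 0.49 rad from the wrist camera and 0.58 rad from the scene camera. The two disagree by 0.08 rad, but both are well over the required 0.25.
- **Marker:** It stands upright and released, within about 2 mm of the pad's centre, and the gripper is clear above it.
- **Fittings:** I never touched the shower head, stopper or elbow. The shower head looked in place in the last pictures; I did not measure any of the three again at the end.
- **Other points:** One early call was refused because its rows lacked some keys, and nothing moved. The first position estimates from the top and scene cameras differed by 4–9 mm, so I took the marker and pad positions from the wrist camera.

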